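# Lock the marble chest with a mallet blow

## Task

Push the marble tray fully shut, then take the mallet and knock the sprung lock peg home with a brisk blow, the mallet's flat face square on the sloping peg so that it stays down. Then stand the mallet back on its striking face, wholly on the rubber mat, and leave everything else on the shelf where it is.

Things in the scene. Friction and masses are not known exactly. Their poses are not given: they have to be found in the camera images.
- chest: Plywood marble chest, fixed. A box 170 mm deep (x) by 160 mm wide (y), its flat lid 68 mm high, carrying a board that slants at 35 degrees from 30 mm behind the lid's front edge (68 mm high) up to 166 mm at the back edge. Origin: centre of its underside on the table; x points from its front (tray side, near the robot) to its back, z up.
- tray (a joint): How far (m) the pull-out tray of marbles stands out of the chest's front: 0 is fully shut, up to 0.11 m; it slides along the chest's x with light friction (about 2 N) and stays where it is left.
- tray_front (a point): Centre of the outer (robot side) face of the tray's front panel, 38 mm above the table. The panel is upright, 160 mm wide, from 6 to 59 mm high, 12 mm thick. Axes as the chest's.
- peg (a joint): How far (m) the sprung lock peg has been driven down along its own axis: 0 is up, 0.024 is fully home. An over-centre spring (3 N) pushes it back up until it has passed 0.012, then holds it down. Pushing it takes 3 to 8 N.
- peg_top (a point): Centre of the flat top of the lock peg's round wooden head (36 mm across, 10 mm thick, on an 18 mm shank), mid-board. z points outward along the peg, square to the board (35 degrees from vertical, leaning to the chest's front); x up the slope, y along the chest's y. Up, the top is 37 mm from the board; home, 13 mm, with the head on its steel washer.
- mallet: Loose wooden mallet, 300 g (most of it in the head), standing on a striking face. Head: round, 60 mm across, 80 mm between its flat faces. Origin: centre of the lower face; z along the head to the other face; x along the handle, away from the head. The handle (22 mm wide in y, 24 mm thick in z) is 40 mm above the lower face (axis) and ends in a 32 mm knob, 171 mm from the head's axis.
- mallet_grip (a point): Point on the handle's axis 65 mm from the head's axis, good to grip across the handle (22 mm). Axes as the mallet's.
- mat: Round dark rubber mat, fixed, 130 mm across, 6 mm thick, the mallet's place. Origin: centre of its underside; z up.
- jacks_case: Bystander: white plastic case with clip-on lid, 100 x 150 x 46 mm. Origin: centre of its underside.
- egg_cup: Bystander: white ceramic egg cup, 50 mm across, 66 mm high. Origin: centre of its underside.
- pill_jar: Bystander: glass pill-shaped jar with cork, 74 mm across, 106 mm high. Origin: centre of its underside.
- skittle: Bystander: wooden skittle, 52 mm across, 130 mm high. Origin: centre of its underside.
- bowl: Bystander: white ceramic bowl, 110 mm across, 45 mm high, with a blue 60 mm ball in it. Origin: centre of its underside.
- brush: Bystander: hand brush lying on the table. Origin: under its middle.
Things that resemble listed ones, but are neither listed nor needed, are in the scene too. Leave any blue or red look-alike of the chest alone.

How it is judged (in metres and radians):
On the way, in this order (a step that is already met when the one before it is completed fails the run):
1. the tray is pushed shut, within 5 mm (value of joint tray below 0.005 m), for 0.2 s.
2. the mallet drives the peg at more than 0.05 m/s while it is still in its upper half, its face square to the peg within 12 degrees (velocity of joint peg above 0.05 m/s and value of joint peg below 0.012 m and contact force between mallet and chest above 0.5 N and angle between the z axis of mallet and the z axis of peg_top, either way round below 0.21 rad).
At the end, for the whole second after the job is handed in: The tray is shut within 6 mm, the peg is down to within 4 mm of fully home, and the mallet stands still and released on a striking face, its head's centre within 38 mm of the mat's centre and upright within 4.5 degrees (value of joint tray below 0.006 m and value of joint peg above 0.02 m and horizontal distance between mallet and mat below 0.038 m and angle between the z axis of mallet and the z axis of mat, either way round below 0.08 rad and linear speed of mallet below 0.02 m/s); the robot touches nothing.
It fails at once if the peg is driven past its middle while the tray is still open by more than 10 mm (value of joint peg above 0.012 m and value of joint tray above 0.01 m).
It fails at once if a bystander is shifted by more than 25 mm or tipped over (distance of any of jacks_case, egg_cup, pill_jar, skittle, bowl, brush from where it was at the start of the episode above 0.025 m or angle between any of jacks_case, egg_cup, pill_jar, skittle, bowl's own z axis and vertical above 0.4 rad).
It also fails if it takes over 56 s, if anything falls off the work surface, if the arm or the gripper's body presses on something with over 40 N, if the wrist force passes 120 N, or if a joint passes its speed limit or range.

## Robot

A 6-joint arm with a two-finger parallel gripper is mounted at the origin on the work surface. World frame = base frame: x ahead of the robot, y to its left, z up, the work surface at z = 0. Lengths are in m, angles in degrees, forces in N, time in s.
With the tool pointing down it reaches from about 0.375 to 0.925 m from the base axis. Payload 5.7 kg.
Tool frame: the origin (TCP) lies between the finger pads; the fingertips stand 8 mm ahead of it and the grasp point (between the pads) lies 11 mm behind it; z points along the fingers, y is the line along which they close (so a half turn about z gives the same grasp; the last joint's range is limited). The gripper opens to 88 mm and grips with 3 to 60 N. Pads are 20 mm wide; open, the fingers measure 115 mm over their backs; the gripper's body (75 mm by 178 mm) begins 61 mm behind the grasp point.
Start: joints at [-6.595, 20.558, 86.54, -0, 72.909, -6.595], TCP at [0.6, -0, 0.2] pointing down, gripper open.
Joint ranges: [-170.27, 170.27], [-57.76, 135], [12.27, 136.19], [-55.21, 235.2], [11.17, 155.16], [-170.74, 170.74]. Speed limits (degrees/s): [136.94, 136.94, 180, 180, 180, 180].

## Interface

Orientations are given as a 3x3 rotation matrix whose columns are the frame's x, y, z axes.
In Python, from bench import get_obs, viewer, workorder gives the robot as it stands.
- The arm moves only by the tool play_rows, never from a script. Its argument "rows" is a list of rows, each an object of numbers: "hand": the closure, from -1 (fully open) to 1 (shut); "tx", "ty", "tz": the shift along the tool's x, y, z as a fraction of full scale; "turn": the turn about the tool's z as a fraction of full scale. A call has exactly 10 rows; each row shifts and turns the commanded pose from where the row before left it, along the tool's axes as they then stand; what a row does not reach is not made up. Full scale, the value 1, is 0.2 m for a shift and pi/2 rad for a turn. A row lasts 1/8 s, in which the tool goes at most 62.5 mm and 10.7 degrees, less where a joint would pass 70% of its speed; a pose out of reach is approached as far as the arm can. A call with a number of a shift or a turn outside -1 to 1 is refused whole. A call with a gripper value outside its range is refused whole. The fingers move at their own pace and stop on an object; "force" is the grip in N (left out, the last holds). Time passes only in rows, so rows that do not move let the fingers close, or fill a call up. It gives the time, the measured TCP pose, the force, the opening and the grip force at its end, in the units of the state.
- get_obs(): the state, without advancing time (a new reading comes with each control period).
- viewer.capture(name): name is "scene" or "side" or "wrist"; returns a dict with "pixels" (384x512x3 uint8, blue, green, red), "fx", "fy", "cx", "cy" (pixels), "rvec" (rotation vector, rad) and "tvec" (3), from world to camera coordinates, as OpenCV has them. Camera axes: x right, y down, z forward; pixel columns grow to the right and rows downward; lengths in m; the calibration is good to about 2 mm. A picture is of the moment at which its call begins. There is no depth.
- workorder.job_done(): hands the job in; it is judged then, once.
The state is a dict: "time": time; "joints": joint angles; "joint_velocities": joint speeds; "tau": joint torques, N m; "eef_pos": TCP position; "orientation": TCP orientation; "force": force on the tool from outside, world axes, zero at the start; "moment": the same for the moment, N m; "finger_gap": opening from 0.0 (shut) to 1.0 (fully open); "gripper_force": force on a finger pad.
Only numpy, scipy, OpenCV 4.12 (cv2) and the standard library are available. Lean on these libraries where they do the work, as an engineer would, in place of code of your own. Each camera call takes 0.05 s, during which the arm holds its last target. There are 200 camera calls.

## Working session

There is one attempt and no reset: what is moved stays moved. The work goes in short steps, Python scripts to look and compute and a tool call to move; the robot and the scene stay as the last step left them, time stands still between calls to the robot, and variables do not carry over. Pictures are saved under pics/ and viewed, at most 10 in all, crops included, and the job is handed in when it is done.

Besides the shell and the picture viewer there is one more tool, called after ">>>" as a command line: name --argument value ..., lists and objects as JSON in quotes. play_rows: Moves the arm, as the interface text tells. Shift numbers are shares of 0.2 m and turn numbers shares of pi/2 rad, none past 1 either way. Its arguments: {"type":"object","properties":{"rows":{"type":"array"},"force":{"type":"number"}},"required":["rows"]}

```bash
mkdir -p pics; ls
cat > h.py <<'E'
import numpy as np, cv2
from bench import get_obs, viewer, workorder
def cap(n):
    c=viewer.capture(n); c['R']=cv2.Rodrigues(np.array(c['rvec'],float))[0]; c['t']=np.array(c['tvec'],float).ravel(); c['img']=np.ascontiguousarray(np.array(c['pixels'],np.uint8)); return c
def ray(c,u,v):
    d=c['R'].T@np.array([(u-c['cx'])/c['fx'],(v-c['cy'])/c['fy'],1.]); return -c['R'].T@c['t'], d/np.linalg.norm(d)
def onz(c,u,v,z):
    o,d=ray(c,u,v); return o+d*(z-o[2])/d[2]
def proj(c,P):
    p=(c['R']@np.atleast_2d(P).T).T+c['t']; return np.c_[p[:,0]/p[:,2]*c['fx']+c['cx'],p[:,1]/p[:,2]*c['fy']+c['cy']]
def tri(*rs):
    A=sum(np.eye(3)-np.outer(d,d) for o,d in rs); b=sum((np.eye(3)-np.outer(d,d))@o for o,d in rs); return np.linalg.solve(A,b)
E
python3 - <<'E'
from h import *
import pickle
cs={n:cap(n) for n in('scene','side','wrist')}
pickle.dump(cs,open('c0.pkl','wb'))
for n,c in cs.items(): print(n,-c['R'].T@c['t'],c['R'][2],c['fx'])
cv2.imwrite('pics/scene.png',cv2.resize(cs['scene']['img'],(800,600),interpolation=cv2.INTER_CUBIC))
cv2.imwrite('pics/side.png',cv2.resize(cs['side']['img'],(800,600),interpolation=cv2.INTER_CUBIC))
print(get_obs())
E
```

```text
pics
scene [1.47823883 0.23802545 1.00978752] [-0.74687012 -0.15497592 -0.64665871] 444.8615343694592
side [ 0.31103313 -0.83961174  1.18931749] [ 0.11702091  0.61688745 -0.77830327] 413.8012969051348
wrist [0.60010912 0.07519269 0.38295155] [-0.00168253 -0.27403669 -0.96171777] 317.149836102302
{'time': 0.15, 'joints': array([-6.59363007e+00,  2.05878000e+01,  8.65828343e+01, -1.36474567e-03,
        7.29086885e+01, -6.59426245e+00]), 'joint_velocities': array([-0.00347878, -0.11937789, -0.13010123,  0.00280302, -0.04652315,
        0.02491492]), 'tau': array([ 6.01716038e-04, -5.15759647e+01, -2.71007627e+01,  6.74942834e-02,
        3.05557286e-02, -7.96465724e-05]), 'eef_pos': array([5.99452239e-01, 5.80631579e-05, 1.99622216e-01]), 'orientation': array([[-1.79591709e-05,  9.99999051e-01, -1.37790062e-03],
       [ 9.99999991e-01,  1.81470707e-05,  1.36354319e-04],
       [ 1.36379194e-04, -1.37789816e-03, -9.99999041e-01]]), 'force': array([-1.06722806, -0.06127229, -0.48179668]), 'moment': array([-0.04463399, -0.00257405, -0.03963644]), 'gripper_force': 0.0, 'finger_gap': 1.0065080130316202}
```

View pics/scene.png

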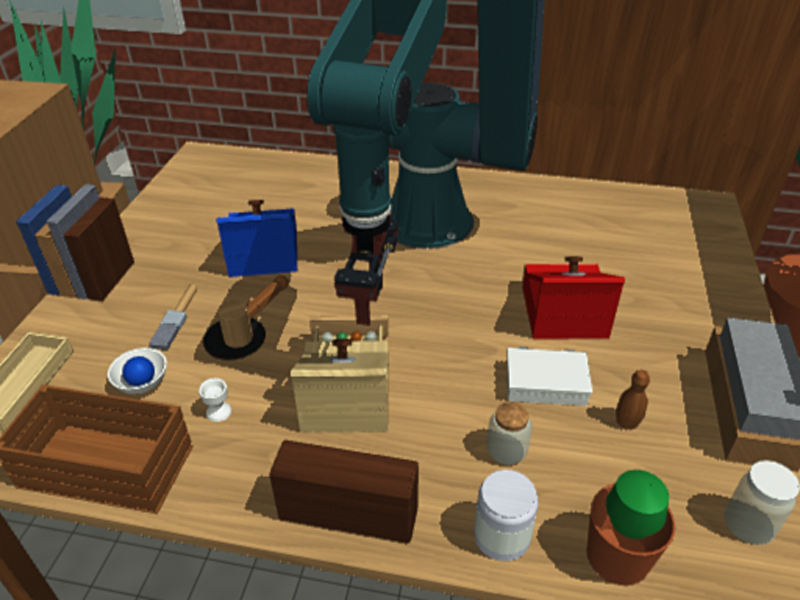

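View pics/side.png

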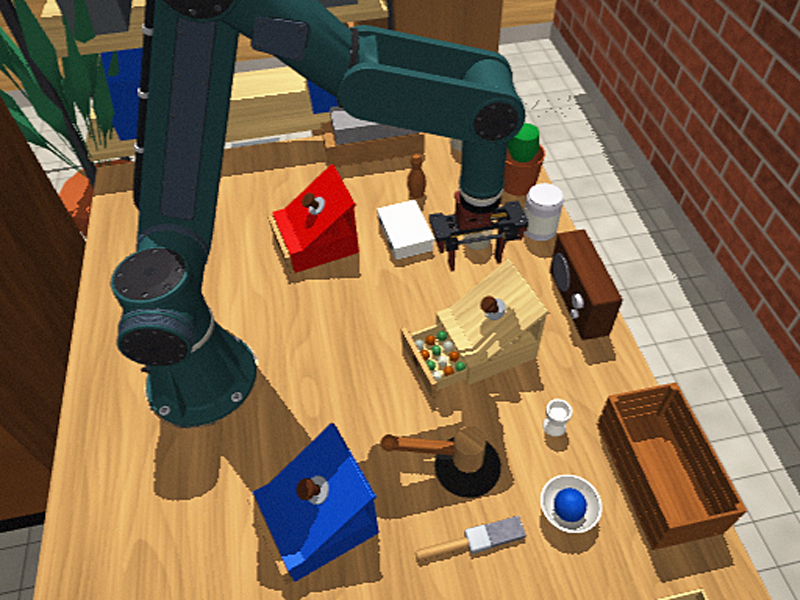

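The chest is the plain plywood one: side pixel about (490,330) and scene (342,375) in the 800-wide views. The blue chest at (318,500) and the red one at (318,215) are look-alikes, because they are painted and have no pulled-out tray. The mallet stands on the dark mat at side (468,455), with its handle towards the robot. I'll confirm in an enlarged crop.

Run:
```python
from h import *
import pickle
cs=pickle.load(open('c0.pkl','rb'))
a=cs['side']['img'][160:330,235:365]; b=cs['scene']['img'][170:285,125:260]
A=cv2.resize(a,None,fx=3.5,fy=3.5,interpolation=cv2.INTER_CUBIC)
B=cv2.resize(b,None,fx=2.5,fy=2.5,interpolation=cv2.INTER_CUBIC)
o=np.zeros((600,800,3),np.uint8);o[:A.shape[0],:A.shape[1]]=A;o[:B.shape[0],460:460+B.shape[1]]=B
cv2.imwrite('pics/crop.png',o)
cv2.imwrite('pics/wrist.png',cs['wrist']['img'])
```

```text
(no output)
```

View pics/crop.png

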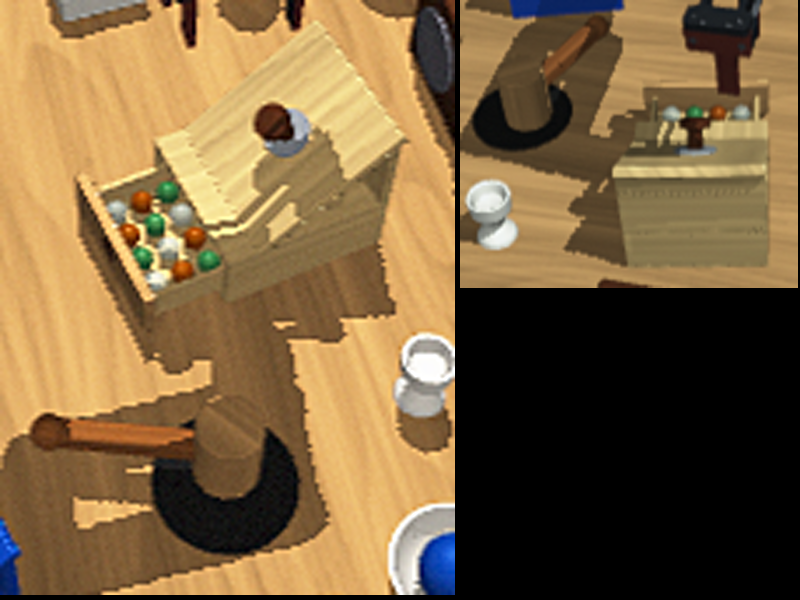

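View pics/wrist.png

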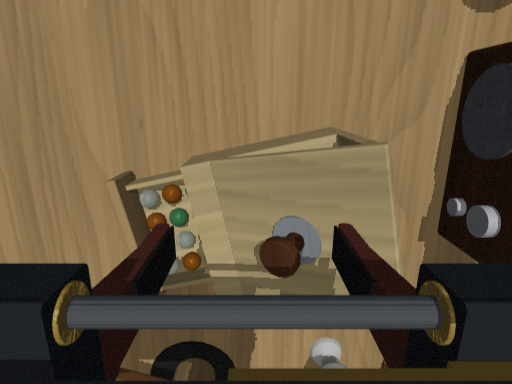

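The crop confirms it. The plywood chest has its tray pulled out, with marbles in it, and a brown peg at side px (313,194). The mallet is on the black mat, its handle pointing towards the robot. Next I'll measure corners across the views.

Run:
```python
from h import *
import pickle
np.set_printoptions(precision=4,suppress=True)
cs=pickle.load(open('c0.pkl','rb'))
S=lambda x,y:(235+x/3.5,160+y/3.5); C=lambda x,y:(125+(x-460)/2.5,170+y/2.5)
s,c,w=cs['side'],cs['scene'],cs['wrist']
print('back edge side',onz(s,*S(325,25),.166),onz(s,*S(405,135),.166))
print('back edge scene',onz(c,*C(613,177),.166),onz(c,*C(770,170),.166))
print('back edge wrist',onz(w,388,144,.166),'bottom scene',onz(c,*C(628,265),0),onz(c,*C(768,263),0))
print('lid front side',onz(s,*S(157,143),.068),'wrist',onz(w,182,166,.068))
print('tray side',onz(s,*S(80,178),.059),onz(s,*S(147,303),.059),'wrist',onz(w,112,180,.059))
def mask_ell(m):
    cn,_=cv2.findContours(m,cv2.RETR_EXTERNAL,cv2.CHAIN_APPROX_NONE); return sorted(cn,key=cv2.contourArea)[-1]
# mat: dark
for n,im in cs.items():
    hsv=cv2.cvtColor(im['img'],cv2.COLOR_BGR2HSV); h,sa,v=cv2.split(hsv)
    if n!='wrist':
        m=((v<38)*255).astype(np.uint8); x0,y0,x1,y1=(275,275,325,322) if n=='side' else (125,195,175,232)
        q=np.zeros_like(m);q[y0:y1,x0:x1]=m[y0:y1,x0:x1]
        hull=cv2.convexHull(mask_ell(q)); 
        P=np.array([onz(im,*p[0],.006)[:2] for p in hull]);print(n,'mat',P.min(0),P.max(0), cv2.minEnclosingCircle(P.astype(np.float32)))
    # peg: dark red-brown
    m=((h<12)&(sa>110)&(v<130)).astype(np.uint8)*255
    x0,y0,x1,y1={'side':(303,185,326,206),'scene':(208,210,230,232),'wrist':(255,228,310,280)}[n]
    q=np.zeros_like(m);q[y0:y1,x0:x1]=m[y0:y1,x0:x1]; k=mask_ell(q); print(n,'peg',cv2.boundingRect(k),cv2.minEnclosingCircle(k),cv2.contourArea(k))
# wrist head ellipse (281,256), side head (312.7,194.3)
p=tri(ray(w,280,256),ray(s,*S(272,121)));print('pegtop tri',p, [proj(i,p) for i in (w,s,c)])
# mallet head top z=.086: side crop centre(230,425), knob (48,432) z~.046
print('mallet head',onz(s,*S(230,425),.086),'knob',onz(s,*S(47,431),.046))
print('scene mallet head',onz(c,*C(525,85),.086),'knob',onz(c,*C(598,26),.046), 'mat')
```

```text
back edge side [0.6968 0.0347 0.166 ] [ 0.726  -0.1088  0.166 ]
back edge scene [ 0.7362 -0.1009  0.166 ] [0.6955 0.0568 0.166 ]
back edge wrist [0.6914 0.0474 0.166 ] bottom scene [ 0.7186 -0.1075  0.    ] [0.6851 0.0493 0.    ]
lid front side [0.5265 0.0054 0.068 ] wrist [0.5274 0.0128 0.068 ]
tray side [ 0.4455 -0.0132  0.059 ] [ 0.4768 -0.1649  0.059 ] wrist [ 0.4508 -0.0039  0.059 ]
scene mat [ 0.449 -0.381] [ 0.574  -0.2552] ((0.5103758573532104, -0.31909990310668945), 0.06484055519104004)
scene peg (214, 218, 11, 11) ((219.0, 222.1999969482422), 6.530029296875) 50.0
side mat [ 0.4452 -0.3874] [ 0.5724 -0.2854] ((0.5093035697937012, -0.324352890253067), 0.06428653746843338)
side peg (308, 190, 11, 10) ((313.2704772949219, 194.79507446289062), 5.7132368087768555) 71.0
wrist peg (260, 233, 44, 44) ((283.3196105957031, 252.63363647460938), 23.601089477539062) 1154.0
pegtop tri [ 0.6218 -0.0491  0.1423] [array([[279.9913, 255.998 ]]), array([[312.7166, 194.5711]]), array([[217.6456, 219.802 ]])]
mallet head [ 0.5134 -0.3115  0.086 ] knob [ 0.3651 -0.2636  0.046 ]
scene mallet head [ 0.5375 -0.2895  0.086 ] knob [ 0.3628 -0.2586  0.046 ] mat
```

>>> play_rows --rows '[{"hand": 1, "turn": -0.113}, {"hand": 1, "turn": -0.113}, {"hand": 1, "turn": -0.113}, {"hand": 1, "turn": -0.113}, {"hand": 1, "turn": -0.113}, {"hand": 1, "turn": -0.113}, {"hand": 1, "turn": -0.113}, {"hand": 1, "turn": -0.113}, {"hand": 1, "turn": -0.113}, {"hand": 1, "turn": -0.113}]' --force 20

```text
validation failed for argument at $.ro...
```

>>> play_rows --rows '[{"hand": 1, "tx": 0.2, "ty": -0.057}, {"hand": 1, "tx": 0.2, "ty": -0.057}, {"hand": 1, "tx": 0.2, "ty": -0.057}, {"hand": 1, "tx": 0.2, "ty": -0.057}, {"hand": 1, "tx": 0.2, "ty": -0.057}, {"hand": 1}, {"hand": 1, "tz": 0.2}, {"hand": 1, "tz": 0.2}, {"hand": 1, "tz": 0.2}, {"hand": 1, "tz": 0.16}]'

```text
validation failed for argument at $.ro...
```

>>> play_rows --rows '[{"hand": 1, "tx": 0, "ty": 0, "tz": 0, "turn": -0.113}, {"hand": 1, "tx": 0, "ty": 0, "tz": 0, "turn": -0.113}, {"hand": 1, "tx": 0, "ty": 0, "tz": 0, "turn": -0.113}, {"hand": 1, "tx": 0, "ty": 0, "tz": 0, "turn": -0.113}, {"hand": 1, "tx": 0, "ty": 0, "tz": 0, "turn": -0.113}, {"hand": 1, "tx": 0, "ty": 0, "tz": 0, "turn": -0.113}, {"hand": 1, "tx": 0, "ty": 0, "tz": 0, "turn": -0.113}, {"hand": 1, "tx": 0, "ty": 0, "tz": 0, "turn": -0.113}, {"hand": 1, "tx": 0, "ty": 0, "tz": 0, "turn": -0.113}, {"hand": 1, "tx": 0, "ty": 0, "tz": 0, "turn": -0.113}]' --force 20

```text
time: 1.4
eef_pos: [0.5996, 0.0, 0.1999]
orientation: [[-0.978, -0.209, -0.001], [-0.209, 0.978, 0.0], [0.001, 0.0, -1.0]]
force: [0.3, 0.4, -0.5]
finger_gap: 0.002
gripper_force: 0.0
```

>>> play_rows --rows '[{"hand": 1, "tx": 0.2, "ty": -0.057, "tz": 0, "turn": 0}, {"hand": 1, "tx": 0.2, "ty": -0.057, "tz": 0, "turn": 0}, {"hand": 1, "tx": 0.2, "ty": -0.057, "tz": 0, "turn": 0}, {"hand": 1, "tx": 0.2, "ty": -0.057, "tz": 0, "turn": 0}, {"hand": 1, "tx": 0.2, "ty": -0.057, "tz": 0, "turn": 0}, {"hand": 1, "tx": 0, "ty": 0, "tz": 0.1, "turn": 0}, {"hand": 1, "tx": 0, "ty": 0, "tz": 0.2, "turn": 0}, {"hand": 1, "tx": 0, "ty": 0, "tz": 0.2, "turn": 0}, {"hand": 1, "tx": 0, "ty": 0, "tz": 0.2, "turn": 0}, {"hand": 1, "tx": 0, "ty": 0, "tz": 0.1, "turn": 0}]'

```text
time: 2.65
eef_pos: [0.4144, -0.0959, 0.0384]
orientation: [[-0.979, -0.203, -0.003], [-0.203, 0.979, 0.001], [0.002, 0.002, -1.0]]
force: [0.1, -0.0, 0.9]
finger_gap: 0.005
gripper_force: 0.0
```

>>> play_rows --rows '[{"hand": 1, "tx": -0.07, "ty": 0, "tz": 0, "turn": 0}, {"hand": 1, "tx": -0.07, "ty": 0, "tz": 0, "turn": 0}, {"hand": 1, "tx": -0.07, "ty": 0, "tz": 0, "turn": 0}, {"hand": 1, "tx": -0.07, "ty": 0, "tz": 0, "turn": 0}, {"hand": 1, "tx": -0.07, "ty": 0, "tz": 0, "turn": 0}, {"hand": 1, "tx": -0.07, "ty": 0, "tz": 0, "turn": 0}, {"hand": 1, "tx": -0.07, "ty": 0, "tz": 0, "turn": 0}, {"hand": 1, "tx": -0.05, "ty": 0, "tz": 0, "turn": 0}, {"hand": 1, "tx": -0.02, "ty": 0, "tz": 0, "turn": 0}, {"hand": 1, "tx": -0.02, "ty": 0, "tz": 0, "turn": 0}]'

```text
time: 3.9
eef_pos: [0.529, -0.0727, 0.0401]
orientation: [[-0.979, -0.203, -0.001], [-0.203, 0.979, 0.0], [0.001, 0.0, -1.0]]
force: [0.2, -0.2, 0.6]
finger_gap: 0.003
gripper_force: 0.0
```

Run:
```python
from h import *
np.set_printoptions(precision=4,suppress=True)
w=cap('wrist');s=cap('side')
o=get_obs();print(o['time'],o['eef_pos'],o['force'],o['joints'])
a=cv2.resize(s['img'][160:330,215:375],None,fx=3.5,fy=3.5,interpolation=cv2.INTER_CUBIC)
out=np.zeros((600,800,3),np.uint8);out[:a.shape[0],:a.shape[1]]=a;b=cv2.resize(w['img'],(230,172));out[:172,565:795]=b
cv2.imwrite('pics/push.png',out)
```

```text
4.0 [ 0.5294 -0.0729  0.0402] [-0.492   0.0171  0.3885] [ -15.2438   26.747   104.0542   -0.0016   49.2038 -116.9404]
```

View pics/push.png

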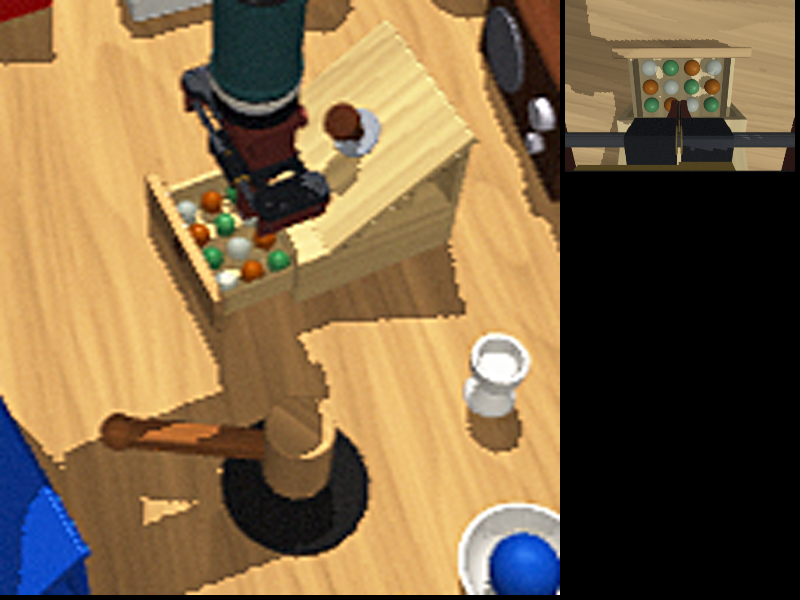

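The picture shows the tray still standing out: its panel is at crop (150,178)–(218,305), as before. The fingers are on the marble side of the panel. I'll check that against the geometry.

Run:
```python
from h import *
import pickle
np.set_printoptions(precision=4,suppress=True)
s=cap('side');w=cap('wrist');c=cap('scene'); o=get_obs();T=o['eef_pos'];print(o['time'],T)
pickle.dump(dict(side=s,wrist=w,scene=c),open('c1.pkl','wb'))
img=s['img'].copy()
f=3.5
def crop(c,x0,y0,x1,y1,f): return cv2.resize(c['img'][y0:y1,x0:x1],None,fx=f,fy=f,interpolation=cv2.INTER_CUBIC)
print('cam pos wrist',-w['R'].T@w['t'])
print('tip side px',proj(s,T+[0,0,-.008]),'wrist',proj(w,T+[0,0,-.008]),'scene',proj(c,T+[0,0,-.008]))
A=crop(s,245,190,320,265,6);B=crop(w,100,80,420,384,1.0);C=crop(c,180,170,270,240,3.3)
o=np.zeros((600,800,3),np.uint8);o[:450,:450]=A;o[:304,460:780]=B;o[310:310+231,460:757]=C
for p in proj(s,[T+[0,0,-.008]]): cv2.circle(o,(int((p[0]-245)*6),int((p[1]-190)*6)),5,(255,0,255),1)
for p in proj(w,[T+[0,0,-.008]]): cv2.circle(o,(int(460+p[0]-100),int(p[1]-80)),4,(255,0,255),1)
cv2.imwrite('pics/chk.png',o)
```

```text
4.15 [ 0.5288 -0.0728  0.0402]
cam pos wrist [ 0.4563 -0.0877  0.2236]
tip side px [[285.7495 225.051 ]] wrist [[253.5455 221.4587]] scene [[220.2573 223.7683]]
```

View pics/chk.png

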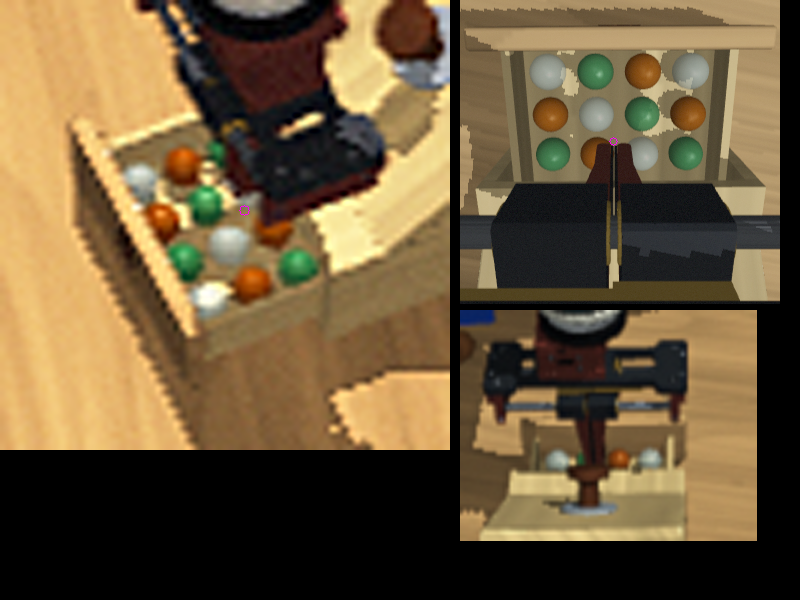

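Run:
```python
from h import *
import pickle
np.set_printoptions(precision=4,suppress=True)
c1=pickle.load(open('c1.pkl','rb'));s,w=c1['side'],c1['wrist']
print('wrist outer top edge',onz(w,105,107,.059),onz(w,415,108,.059),'inner',onz(w,255,130,.059))
print('lid front',onz(w,120,264,.068),onz(w,405,265,.068))
print('side outer',onz(s,245+75/6,190+122/6,.059),onz(s,245+192/6,190+335/6,.059))
c0=pickle.load(open('c0.pkl','rb'))['side']
d=cv2.absdiff(c0['img'],s['img']).max(2)[205:260,250:285]
print(d.mean(),(d>40).sum())
```

```text
wrist outer top edge [ 0.4737 -0.1603  0.059 ] [ 0.4428 -0.0079  0.059 ] inner [ 0.4696 -0.0843  0.059 ]
lid front [ 0.5543 -0.1419  0.068 ] [0.5234 0.0104 0.068 ]
side outer [ 0.4447 -0.0107  0.059 ] [ 0.4774 -0.1622  0.059 ]
14.24987012987013 131
```

The tray hasn't moved, and its outer face is still at (0.46,-0.084). The fingers ended up inside it. I'll lift out, back off, and push again lower with the fingers spread, checking midway.

>>> play_rows --rows '[{"hand": 1, "tx": 0, "ty": 0, "tz": -0.15, "turn": 0}, {"hand": 1, "tx": 0, "ty": 0, "tz": -0.2, "turn": 0}, {"hand": 0.3, "tx": 0.15, "ty": 0, "tz": 0, "turn": 0}, {"hand": 0.3, "tx": 0.2, "ty": 0, "tz": 0, "turn": 0}, {"hand": 0.3, "tx": 0.2, "ty": 0, "tz": 0, "turn": 0}, {"hand": 0.3, "tx": 0.1, "ty": 0, "tz": 0, "turn": 0}, {"hand": 0.3, "tx": 0, "ty": 0, "tz": 0.1, "turn": 0}, {"hand": 0.3, "tx": 0, "ty": 0, "tz": 0.2, "turn": 0}, {"hand": 0.3, "tx": 0, "ty": 0, "tz": 0.1, "turn": 0}, {"hand": 0.3, "tx": 0, "ty": 0, "tz": 0, "turn": 0}]'

```text
time: 5.4
eef_pos: [0.4014, -0.099, 0.0293]
orientation: [[-0.979, -0.202, -0.002], [-0.202, 0.979, 0.001], [0.002, 0.002, -1.0]]
force: [0.1, 0.0, 0.4]
finger_gap: 0.351
gripper_force: 0.0
```

>>> play_rows --rows '[{"hand": 0.3, "tx": -0.04, "ty": 0, "tz": 0, "turn": 0}, {"hand": 0.3, "tx": -0.04, "ty": 0, "tz": 0, "turn": 0}, {"hand": 0.3, "tx": -0.04, "ty": 0, "tz": 0, "turn": 0}, {"hand": 0.3, "tx": -0.04, "ty": 0, "tz": 0, "turn": 0}, {"hand": 0.3, "tx": -0.04, "ty": 0, "tz": 0, "turn": 0}, {"hand": 0.3, "tx": -0.04, "ty": 0, "tz": 0, "turn": 0}, {"hand": 0.3, "tx": -0.04, "ty": 0, "tz": 0, "turn": 0}, {"hand": 0.3, "tx": -0.04, "ty": 0, "tz": 0, "turn": 0}, {"hand": 0.3, "tx": -0.04, "ty": 0, "tz": 0, "turn": 0}, {"hand": 0.3, "tx": -0.04, "ty": 0, "tz": 0, "turn": 0}]'

```text
time: 6.65
eef_pos: [0.4803, -0.0826, 0.0301]
orientation: [[-0.979, -0.203, -0.001], [-0.203, 0.979, 0.0], [0.001, 0.001, -1.0]]
force: [-2.7, 0.5, 1.4]
finger_gap: 0.348
gripper_force: 1.1
```

Run:
```python
from h import *
import pickle
s=cap('side');w=cap('wrist'); o=get_obs();print(o['time'],o['eef_pos'],o['force'],o['finger_gap'])
pickle.dump(dict(side=s,wrist=w),open('c2.pkl','wb'))
c0=pickle.load(open('c0.pkl','rb'))['side']
d=cv2.absdiff(c0['img'],s['img']).max(2)[205:260,250:285]
print(d.mean(),(d>40).sum())
A=cv2.resize(s['img'][160:300,225:365],(560,560),interpolation=cv2.INTER_CUBIC)
o=np.zeros((600,800,3),np.uint8);o[:560,:560]=A;o[:180,560:800]=cv2.resize(w['img'],(240,180))
cv2.imwrite('pics/push2.png',o)
```

```text
6.75 [ 0.48186131 -0.08302016  0.03029812] [-0.74786642  0.22287272 -0.39603709] 0.35396491868504365
72.86701298701298 1105
```

View pics/push2.png

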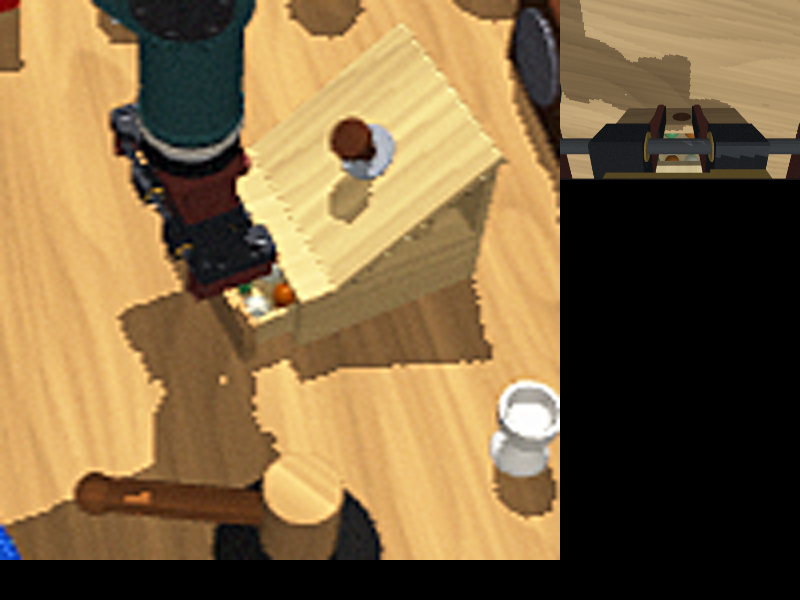

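The dark ellipse in the wrist view is a finger hole in the panel, and the closed fingers had slipped through it. With the fingers spread the tray now moves, so I'll carry on.

>>> play_rows --rows '[{"hand": 0.3, "tx": -0.04, "ty": 0, "tz": 0, "turn": 0}, {"hand": 0.3, "tx": -0.04, "ty": 0, "tz": 0, "turn": 0}, {"hand": 0.3, "tx": -0.04, "ty": 0, "tz": 0, "turn": 0}, {"hand": 0.3, "tx": -0.04, "ty": 0, "tz": 0, "turn": 0}, {"hand": 0.3, "tx": -0.04, "ty": 0, "tz": 0, "turn": 0}, {"hand": 0.3, "tx": -0.02, "ty": 0, "tz": 0, "turn": 0}, {"hand": 0.3, "tx": -0.01, "ty": 0, "tz": 0, "turn": 0}, {"hand": 0.3, "tx": -0.01, "ty": 0, "tz": 0, "turn": 0}, {"hand": 0.3, "tx": -0.01, "ty": 0, "tz": 0, "turn": 0}, {"hand": 0.3, "tx": 0, "ty": 0, "tz": 0, "turn": 0}]'

```text
time: 8.0
eef_pos: [0.5174, -0.0742, 0.0296]
orientation: [[-0.978, -0.206, -0.021], [-0.206, 0.979, -0.002], [0.021, 0.003, -1.0]]
force: [-28.7, -14.6, 24.2]
finger_gap: 0.347
gripper_force: 16.0
```

Run:
```python
from h import *
import pickle
np.set_printoptions(precision=4,suppress=True)
s=cap('side');w=cap('wrist'); o=get_obs();print(o['time'],o['eef_pos'],o['force'],o['finger_gap'])
pickle.dump(dict(side=s,wrist=w),open('c3.pkl','wb'))
cy=np.array([-.208,.978,0]);cx=np.array([.978,.208,0])
# wrist edges in column profile beside fingers
g=cv2.cvtColor(w['img'],cv2.COLOR_BGR2GRAY)
for u in (215,250,270): print(u,g[200:300:3,u])
```

```text
8.1 [ 0.5175 -0.0742  0.0296] [-29.2375 -14.9152  23.4501] 0.347473664178273
215 [ 97  93 105 107 106 108 110 111  35  35  34  32  32  37  34  34  35  39
  27  28  18  19  19  23  24  19  22  15  20  13  19  20  39  46]
250 [103 101 101  97  97  99  97 107 111 109 108  67  66  68  35  31  29  35
  32  45  75  75  94 107 107 107 108 108 145  94  87  85  40  46]
270 [109 107 104 101 102  98  99  96  97 106 109  68  68  69  55  31  28  21
  27  66  75  75  97 108 108 169 170 171  93  80  86  85  39  47]
```

>>> play_rows --rows '[{"hand": 0.3, "tx": 0.08, "ty": 0, "tz": 0, "turn": 0}, {"hand": 0.3, "tx": 0.1, "ty": 0, "tz": 0, "turn": 0}, {"hand": 0.3, "tx": 0.15, "ty": 0, "tz": 0, "turn": 0}, {"hand": 0.3, "tx": 0.15, "ty": 0, "tz": 0, "turn": 0}, {"hand": 0.3, "tx": 0, "ty": 0, "tz": -0.2, "turn": 0}, {"hand": 0.3, "tx": 0, "ty": 0, "tz": -0.3, "turn": 0}, {"hand": 0.3, "tx": 0, "ty": 0, "tz": -0.3, "turn": 0}, {"hand": -1, "tx": 0, "ty": 0, "tz": -0.1, "turn": 0}, {"hand": -1, "tx": 0, "ty": 0, "tz": 0, "turn": 0}, {"hand": -1, "tx": 0, "ty": 0, "tz": 0, "turn": 0}]'

```text
time: 9.35
eef_pos: [0.4351, -0.0921, 0.2093]
orientation: [[-0.979, -0.203, -0.001], [-0.203, 0.979, 0.0], [0.001, 0.001, -1.0]]
force: [-0.0, 0.5, 0.5]
finger_gap: 0.654
gripper_force: 0.0
```

Run:
```python
from h import *
import pickle
np.set_printoptions(precision=4,suppress=True)
s=cap('side');w=cap('wrist'); o=get_obs();print(o['time'],o['eef_pos'],o['force'],o['joints'])
pickle.dump(dict(side=s,wrist=w),open('c4.pkl','wb'))
A=cv2.resize(s['img'][190:330,225:365],(590,590),interpolation=cv2.INTER_CUBIC)
o=np.zeros((600,800,3),np.uint8);o[:590,:590]=A;o[:158,590:800]=cv2.resize(w['img'],(210,158))
b=s['img'][240:310,270:330]
cv2.imwrite('pics/shut.png',o)
```

```text
9.45 [ 0.4344 -0.0919  0.2088] [ 0.5662  0.6328 -0.6645] [ -20.8802    7.0854  103.9601    0.0052   69.1081 -122.5807]
```

View pics/shut.png

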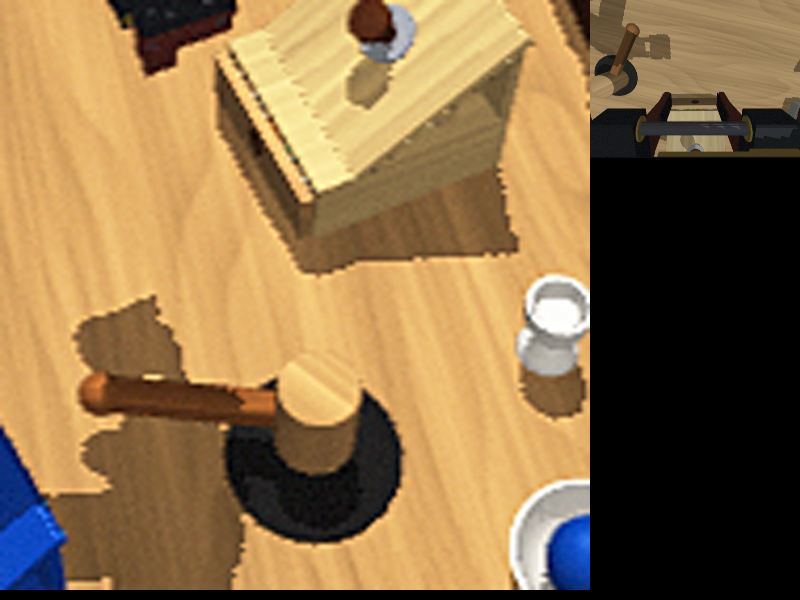

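The tray is shut: its panel at crop (215,75)–(315,215) sits flat against the chest front. Now I'll locate the mallet precisely.

Run:
```python
from h import *
import pickle
np.set_printoptions(precision=4,suppress=True)
c=pickle.load(open('c4.pkl','rb'));s,w=c['side'],c['wrist']
f=590/140
hc=onz(s,225+319.5/f,190+390/f,.086); print('head side',hc)
def handle(c,x0,y0,x1,y1):
    h,sa,v=[a.astype(int) for a in cv2.split(cv2.cvtColor(c['img'],cv2.COLOR_BGR2HSV))]
    m=((h<13)&(sa>130)&(v>35)); q=np.zeros_like(m);q[y0:y1,x0:x1]=m[y0:y1,x0:x1]
    v,u=np.nonzero(q); P=np.array([onz(c,a,b,.050)[:2] for a,b in zip(u,v)])
    mu=P.mean(0);U,S,V=np.linalg.svd(P-mu);d=V[0]*np.sign(-V[0,0]);t=(P-mu)@d
    print(len(u),'mean',mu,'dir',d,np.degrees(np.arctan2(d[1],d[0])),'ends',mu+d*t.min(),mu+d*t.max()); return mu,d
for cc,b in ((s,(240,272,292,296)),(w,(55,40,125,160))):
    mu,d=handle(cc,*b); r=hc[:2]-mu; print(' head offset across',r@[-d[1],d[0]],'along',r@d)
h,sa,v=cv2.split(cv2.cvtColor(w['img'],cv2.COLOR_BGR2HSV))
m=((v<40)*255).astype(np.uint8);q=np.zeros_like(m);q[110:250,0:125]=m[110:250,0:125]
k=max(cv2.findContours(q,cv2.RETR_EXTERNAL,cv2.CHAIN_APPROX_NONE)[0],key=cv2.contourArea)
P=np.array([onz(w,*p[0],.006)[:2] for p in cv2.convexHull(k)],np.float32);print('mat wrist',cv2.minEnclosingCircle(P))
```

```text
head side [ 0.5127 -0.315   0.086 ]
253 mean [ 0.4161 -0.2814] dir [-0.9554  0.2952] 162.83171153462672 ends [ 0.4849 -0.3026] [ 0.3518 -0.2615]
 head offset across 0.003621486042220824 along -0.10224594516335168
277 mean [ 0.413  -0.2734] dir [-0.9299  0.3677] 158.42665592824721 ends [ 0.4665 -0.2945] [ 0.3607 -0.2527]
 head offset across 0.002011300114351848 along -0.10800340047972584
mat wrist ((0.5112165808677673, -0.30891215801239014), 0.06292271614074707)
```

>>> play_rows --rows '[{"hand": -1, "tx": 0, "ty": 0, "tz": 0, "turn": 0.1157}, {"hand": -1, "tx": 0, "ty": 0, "tz": 0, "turn": 0.1157}, {"hand": -1, "tx": 0, "ty": 0, "tz": 0, "turn": 0.1157}, {"hand": -1, "tx": -0.111, "ty": -0.23, "tz": 0, "turn": 0}, {"hand": -1, "tx": -0.111, "ty": -0.23, "tz": 0, "turn": 0}, {"hand": -1, "tx": -0.111, "ty": -0.23, "tz": 0, "turn": 0}, {"hand": -1, "tx": -0.111, "ty": -0.23, "tz": 0, "turn": 0}, {"hand": -1, "tx": 0, "ty": 0, "tz": 0.2, "turn": 0}, {"hand": -1, "tx": 0, "ty": 0, "tz": 0.2, "turn": 0}, {"hand": -1, "tx": 0, "ty": 0, "tz": 0.1, "turn": 0}]'

```text
time: 10.7
eef_pos: [0.4554, -0.2941, 0.1064]
orientation: [[-0.942, 0.335, -0.005], [0.335, 0.942, 0.004], [0.006, 0.002, -1.0]]
force: [0.4, -0.4, 0.8]
finger_gap: 0.999
gripper_force: 0.0
```

Run:
```python
from h import *
import pickle
np.set_printoptions(precision=4,suppress=True)
w=cap('wrist');o=get_obs();T=o['eef_pos'];R=o['orientation'];print(o['time'],T,np.degrees(np.arctan2(R[1,0],R[0,0])),o['finger_gap'])
pickle.dump(dict(wrist=w,o=o),open('c5.pkl','wb'))
h,sa,v=[a.astype(int) for a in cv2.split(cv2.cvtColor(w['img'],cv2.COLOR_BGR2HSV))]
m=((h<13)&(sa>130)&(v>35)); 
P0=np.array([0.46,-.294]);d=np.array([-.943,.334])
# rows: handle in wrist, print extents across image rows
for r in range(40,300,20):
    u=np.nonzero(m[r])[0]; u=u[(u>200)&(u<310)]
    if len(u): 
        a,b=onz(w,u.min(),r,.050),onz(w,u.max(),r,.050); print(r,u.min(),u.max(),((a+b)/2)[:2],'across',R.T[1]@((a+b)/2-T),'along',R.T[0]@((a+b)/2-T))
```

```text
10.75 [ 0.4545 -0.2932  0.1048] 160.43172128979774 1.000516129549613
200 265 265 [ 0.4586 -0.2851] across 0.008825383259919578 along -0.0015196527019734945
```

>>> play_rows --rows '[{"hand": -1, "tx": 0, "ty": 0, "tz": 0.15, "turn": 0}, {"hand": -1, "tx": 0, "ty": 0, "tz": 0.15, "turn": 0}, {"hand": -0.3, "tx": 0, "ty": 0, "tz": 0.05, "turn": 0}, {"hand": 0, "tx": 0, "ty": 0, "tz": 0, "turn": 0}, {"hand": 0.2, "tx": 0, "ty": 0, "tz": 0, "turn": 0}, {"hand": 1, "tx": 0, "ty": 0, "tz": 0, "turn": 0}, {"hand": 1, "tx": 0, "ty": 0, "tz": 0, "turn": 0}, {"hand": 1, "tx": 0, "ty": 0, "tz": 0, "turn": 0}, {"hand": 1, "tx": 0, "ty": 0, "tz": 0, "turn": 0}, {"hand": 1, "tx": 0, "ty": 0, "tz": 0, "turn": 0}]' --force 5

```text
time: 12.0
eef_pos: [0.4574, -0.2954, 0.0402]
orientation: [[-0.942, 0.334, -0.0], [0.334, 0.942, 0.0], [0.0, -0.0, -1.0]]
force: [-0.0, -0.0, 0.2]
finger_gap: 0.13
gripper_force: 0.0
```

Run:
```python
from h import *
import pickle
np.set_printoptions(precision=4,suppress=True)
s=cap('side');o=get_obs();T=o['eef_pos'];print(o['time'],T,o['force'],o['finger_gap'],o['gripper_force'])
pickle.dump(dict(side=s,o=o),open('c6.pkl','wb'))
# head top (bright tan) in side
h,sa,v=[a.astype(int) for a in cv2.split(cv2.cvtColor(s['img'],cv2.COLOR_BGR2HSV))]
print('head centre via same px:',onz(s,225+319.5/4.214,190+390/4.214,.086))
g=s['img'][262:312,285:318]; g0=pickle.load(open('c4.pkl','rb'))['side']['img'][262:312,285:318]
d=cv2.absdiff(g,g0).max(2);print('diff',d.mean(),(d>40).sum()); print(cv2.phaseCorrelate(np.float32(cv2.cvtColor(g0,6)),np.float32(cv2.cvtColor(g,6))))
```

```text
12.05 [ 0.4574 -0.2954  0.0402] [-0.7018 -0.4613  0.3846] 0.08465441739573823 0.0
head centre via same px: [ 0.5128 -0.315   0.086 ]
diff 31.172727272727272 253
((-0.09329046529047247, 0.11126609323981995), 0.7805108155144586)
```

Run:
```python
from h import *
import pickle
np.set_printoptions(precision=4,suppress=True)
s=cap('side');w=cap('wrist');c=cap('scene');o=get_obs();T=o['eef_pos'];print(o['time'],T,o['finger_gap'],o['gripper_force'])
pickle.dump(dict(side=s,wrist=w,scene=c,o=o),open('c7.pkl','wb'))
im=np.zeros((600,800,3),np.uint8)
im[:400,:400]=cv2.resize(s['img'][235:335,230:330],(400,400),interpolation=cv2.INTER_CUBIC)
im[:300,400:]=cv2.resize(w['img'],(400,300))
im[300:,400:]=cv2.resize(c['img'][165:255,90:210],(400,300),interpolation=cv2.INTER_CUBIC)
cv2.imwrite('pics/miss.png',im)
for n,k in (('s',s),('w',w),('c',c)): print(n,proj(k,[T+[0,0,.011],T+[0,0,-.008]]).ravel())
```

```text
12.2 [ 0.4574 -0.2954  0.0402] 0.0039057965984367056 0.0
s [280.5847 285.717  280.4983 288.5662]
w [252.9777 233.6641 253.0504 221.8877]
c [160.0593 195.6122 160.8962 199.9314]
```

View pics/miss.png

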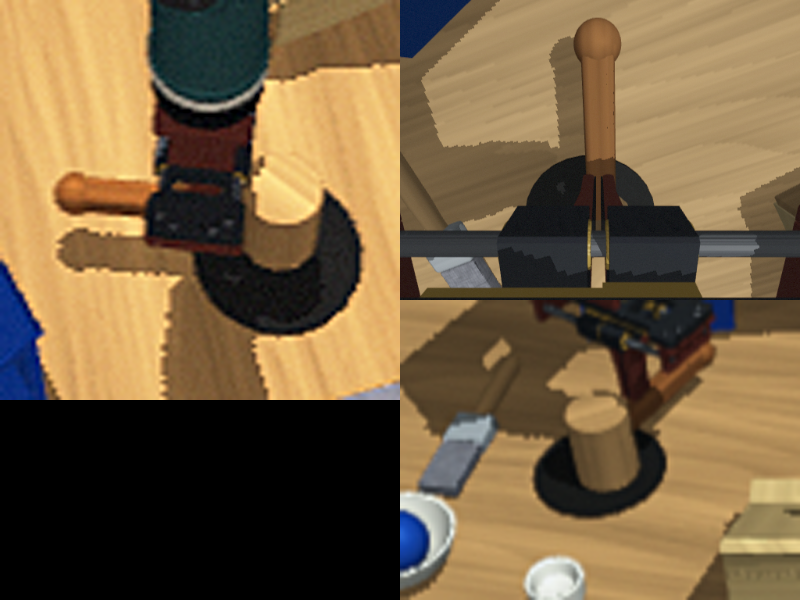

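Run:
```python
from h import *
import pickle
np.set_printoptions(precision=4,suppress=True,linewidth=250)
a=pickle.load(open('c1.pkl','rb'))['wrist'];c7=pickle.load(open('c7.pkl','rb'));b=c7['wrist']
print('tip px c1?',a['tvec'],b['tvec'])
for r in range(212,270,6):
    print(r,'c1',''.join('%d,%d,%d '%tuple(a['img'][r,u]) for u in range(226,284,6)),'| c7',''.join('%d,%d,%d '%tuple(b['img'][r,u]) for u in range(226,284,6)))
T=c7['o']['eef_pos'];R=c7['o']['orientation']
for z in(.046,.066):
  k=onz(b,252,23,z);print('knob end rel tool',R.T@(k-T))
m=(cv2.absdiff(pickle.load(open('c4.pkl','rb'))['side']['img'],c7['side']['img']).max(2)>40)[262:312,296:318];print(m.sum())
```

```text
tip px c1? [ 0.1783 -0.4739  0.098 ] [ 0.1248 -0.4992  0.0905]
212 c1 85,117,129 89,122,134 87,121,134 86,118,133 84,116,130 84,115,130 86,119,133 86,118,132 84,114,128 86,118,132  | c7 25,26,27 19,22,18 25,42,63 35,57,85 32,59,86 33,56,83 30,56,83 36,59,89 29,48,73 38,38,36 
218 c1 86,118,131 6,39,67 14,45,75 67,96,112 87,119,132 86,119,133 88,120,135 83,116,131 87,103,108 96,109,108  | c7 22,21,22 20,23,18 26,43,61 37,60,87 37,61,90 32,54,82 31,56,82 33,60,87 32,51,75 40,42,40 
224 c1 14,47,81 20,60,105 15,36,66 26,27,51 15,47,79 88,118,133 16,25,47 23,27,51 109,121,120 124,135,131  | c7 22,26,21 25,28,23 22,24,49 24,33,51 34,59,87 32,55,83 25,29,51 25,27,51 28,50,74 40,41,40 
230 c1 13,60,104 18,74,126 23,26,50 21,20,48 17,35,67 18,20,20 22,27,50 19,26,50 126,137,134 143,154,149  | c7 23,23,19 21,22,23 23,30,50 24,27,50 14,22,21 34,57,84 25,28,50 28,29,54 24,37,61 35,34,35 
236 c1 20,67,116 23,81,138 28,32,53 23,28,52 22,26,41 19,19,17 24,31,51 23,28,52 137,147,142 153,164,158  | c7 18,21,20 24,26,32 21,26,48 25,24,50 15,20,21 32,54,80 17,24,49 20,27,49 17,25,48 38,37,38 
242 c1 2
[... 370 characters left out ...]
,49 22,25,46 38,40,40 
254 c1 83,116,130 25,29,52 23,28,50 22,25,50 17,17,24 15,15,13 27,29,52 22,26,51 24,29,50 87,120,134  | c7 23,27,36 25,30,52 26,32,51 30,32,54 15,13,15 31,52,83 21,26,50 18,25,49 18,25,47 21,28,48 
260 c1 73,103,117 25,27,50 20,28,50 25,28,48 13,14,17 16,15,18 24,27,50 24,24,49 25,26,49 34,43,66  | c7 25,30,51 28,30,50 22,24,49 21,24,48 14,15,19 33,56,82 26,28,50 24,29,53 20,26,49 22,25,49 
266 c1 27,24,25 25,22,20 23,19,19 27,20,20 22,21,18 13,13,13 21,18,11 24,22,23 24,21,19 26,20,23  | c7 25,23,22 30,24,26 29,29,27 22,27,51 22,20,24 34,60,86 23,27,49 23,21,21 31,29,25 28,23,25 
knob end rel tool [ 0.1128 -0.0004 -0.0058]
knob end rel tool [ 0.1085 -0.0003 -0.0258]
0
```

The fingers closed with no contact, and the wrist view shows their tips lying above the handle. They ride higher than nominal when closed, which also explains how they cleared the tray panel earlier. I'll open, go 16 mm lower and close again.

>>> play_rows --rows '[{"hand": -0.2, "tx": 0, "ty": 0, "tz": 0, "turn": 0}, {"hand": -0.2, "tx": 0, "ty": 0, "tz": 0, "turn": 0}, {"hand": -0.2, "tx": 0, "ty": 0, "tz": 0, "turn": 0}, {"hand": -0.2, "tx": 0, "ty": 0, "tz": 0, "turn": 0}, {"hand": -0.2, "tx": 0, "ty": 0, "tz": 0, "turn": 0}, {"hand": -0.2, "tx": 0, "ty": 0, "tz": 0, "turn": 0}, {"hand": 0, "tx": 0, "ty": 0, "tz": 0.05, "turn": 0}, {"hand": 0, "tx": 0, "ty": 0, "tz": 0.03, "turn": 0}, {"hand": 0.2, "tx": 0, "ty": 0, "tz": 0, "turn": 0}, {"hand": 1, "tx": 0, "ty": 0, "tz": 0, "turn": 0}]' --force 10

```text
time: 13.45
eef_pos: [0.4573, -0.2954, 0.0241]
orientation: [[-0.942, 0.334, -0.0], [0.334, 0.942, 0.0], [0.0, 0.0, -1.0]]
force: [0.1, 0.4, 0.3]
finger_gap: 0.323
gripper_force: 0.0
```

>>> play_rows --rows '[{"hand": 1, "tx": 0, "ty": 0, "tz": 0, "turn": 0}, {"hand": 1, "tx": 0, "ty": 0, "tz": 0, "turn": 0}, {"hand": 1, "tx": 0, "ty": 0, "tz": 0, "turn": 0}, {"hand": 1, "tx": 0, "ty": 0, "tz": 0, "turn": 0}, {"hand": 1, "tx": 0, "ty": 0, "tz": 0, "turn": 0}, {"hand": 1, "tx": 0, "ty": 0, "tz": 0, "turn": 0}, {"hand": 1, "tx": 0, "ty": 0, "tz": 0, "turn": 0}, {"hand": 1, "tx": 0, "ty": 0, "tz": 0, "turn": 0}, {"hand": 1, "tx": 0, "ty": 0, "tz": 0, "turn": 0}, {"hand": 1, "tx": 0, "ty": 0, "tz": 0, "turn": 0}]'

```text
time: 14.7
eef_pos: [0.4573, -0.2953, 0.0242]
orientation: [[-0.942, 0.334, -0.0], [0.334, 0.942, 0.0], [0.0, 0.0, -1.0]]
force: [-0.5, 1.1, 0.1]
finger_gap: 0.254
gripper_force: 9.8
```

Now it's gripped at 22 mm. Next is a light grip and a lift along the arc about the head's far edge, so the mallet tilts about 37° in the pads.

>>> play_rows --rows '[{"hand": 1, "tx": 0, "ty": 0, "tz": 0, "turn": 0}, {"hand": 1, "tx": -0.023, "ty": 0, "tz": -0.045, "turn": 0}, {"hand": 1, "tx": -0.028, "ty": 0, "tz": -0.042, "turn": 0}, {"hand": 1, "tx": -0.032, "ty": 0, "tz": -0.039, "turn": 0}, {"hand": 1, "tx": -0.036, "ty": 0, "tz": -0.036, "turn": 0}, {"hand": 1, "tx": -0.04, "ty": 0, "tz": -0.031, "turn": 0}, {"hand": 1, "tx": -0.05, "ty": 0, "tz": -0.031, "turn": 0}, {"hand": 1, "tx": 0, "ty": 0, "tz": 0, "turn": 0}, {"hand": 1, "tx": 0, "ty": 0, "tz": 0, "turn": 0}, {"hand": 1, "tx": 0, "ty": 0, "tz": 0, "turn": 0}]' --force 5

```text
time: 15.95
eef_pos: [0.4964, -0.3093, 0.0689]
orientation: [[-0.942, 0.335, -0.0], [0.335, 0.942, 0.0], [0.001, 0.0, -1.0]]
force: [0.3, -0.0, -0.3]
finger_gap: 0.251
gripper_force: 5.0
```

```bash
cat > tilt.py <<'E'
from h import *
import sys
np.set_printoptions(precision=4,suppress=True)
w=cap('wrist');s=cap('side');o=get_obs();T=o['eef_pos'];R=o['orientation'];print(o['time'],T,o['force'],o['finger_gap'],o['gripper_force'])
import pickle;pickle.dump(dict(wrist=w,side=s,o=o),open(sys.argv[1],'wb'))
# handle pixels in the side view by colour, near the tool
h,sa,v=[a.astype(int) for a in cv2.split(cv2.cvtColor(w['img'],cv2.COLOR_BGR2HSV))]
m=((h<16)&(sa>125)).astype(np.uint8)*255; m[235:]=0; m[:,:205]=0;m[:,305:]=0
n,l,st,ce=cv2.connectedComponentsWithStats(m)
i=1+np.argmax(st[1:,4]);print('handle comp',st[i],ce[i])
for r in range(st[i][1],st[i][1]+st[i][3],8):
    u=np.nonzero(l[r]==i)[0]; print(r,u.min(),u.max(),len(u),end=' ; ')
for th in range(0,56,5):
    t=np.radians(th);k=R@np.array([.097*np.cos(t),0,-.097*np.sin(t)])+T+[0,0,.022]
    p=proj(w,k)[0];d=(w['R']@k+w['t'])[2];print('\n',th,p,'knob radius px',.016*w['fx']/d,end='')
E
python3 tilt.py c8.pkl
```

```text
16.05 [ 0.4965 -0.3093  0.0689] [ 0.8071 -0.3731 -0.8228] 0.24829186117647314 4.999656155705452
handle comp [  205    18    99   217 14490] [253.4783 114.1777]
18 249 257 6 ; 26 227 280 54 ; 34 217 289 72 ; 42 211 295 85 ; 50 208 299 91 ; 58 205 302 97 ; 66 205 303 99 ; 74 205 303 99 ; 82 205 303 99 ; 90 206 301 95 ; 98 210 297 88 ; 106 215 291 77 ; 114 221 286 66 ; 122 221 285 64 ; 130 222 285 64 ; 138 223 284 62 ; 146 224 283 60 ; 154 225 282 58 ; 162 226 281 56 ; 170 226 281 56 ; 178 227 280 54 ; 186 228 279 52 ; 194 229 278 50 ; 202 230 277 48 ; 210 230 277 47 ; 218 231 276 46 ; 226 232 275 44 ; 234 233 274 41 ; 
 0 [252.724   52.1577] knob radius px 34.03607319704076
 5 [252.663  50.191] knob radius px 35.97383256371401
 10 [252.5977  49.9123] knob radius px 38.07027989207056
 15 [252.5284  51.6377] knob radius px 40.32271128079282
 20 [252.4554  55.7135] knob radius px 42.72174750989367
 25 [252.3796  62.505 ] knob radius px 45.24908277349787
 30 [252.302   72.3763] knob radius px 47.875043435827635
 35 [252.224   85.6613] knob radius px 50.55624574390078
 40 [252.1476 102.6223] knob radius px 53.23383034297126
 45 [252.0752 123.4001] knob radius px 55.8329435116538
 50 [252.0096 147.9581] knob radius px 58.26425177899934
 55 [251.9536 176.0306] knob radius px 60.42820115068851
```

The tilt measured from the handle's width gradient is about 34°. Now a firm grip, lift and start turning.

>>> play_rows --rows '[{"hand": 1, "tx": 0, "ty": 0, "tz": 0, "turn": 0}, {"hand": 1, "tx": 0, "ty": 0, "tz": 0, "turn": 0}, {"hand": 1, "tx": 0, "ty": 0, "tz": -0.1, "turn": 0}, {"hand": 1, "tx": 0, "ty": 0, "tz": -0.2, "turn": 0}, {"hand": 1, "tx": 0, "ty": 0, "tz": -0.25, "turn": 0}, {"hand": 1, "tx": 0, "ty": 0, "tz": -0.25, "turn": 0}, {"hand": 1, "tx": 0, "ty": 0, "tz": -0.2, "turn": 0}, {"hand": 1, "tx": 0, "ty": 0, "tz": 0, "turn": 0.05}, {"hand": 1, "tx": 0, "ty": 0, "tz": 0, "turn": 0.117}, {"hand": 1, "tx": 0, "ty": 0, "tz": 0, "turn": 0.117}]' --force 60

```text
time: 17.3
eef_pos: [0.496, -0.3089, 0.2683]
orientation: [[-0.702, 0.713, -0.002], [0.713, 0.702, 0.001], [0.002, -0.0, -1.0]]
force: [-0.6, -0.2, -3.5]
finger_gap: 0.241
gripper_force: 60.0
```

>>> play_rows --rows '[{"hand": 1, "tx": 0, "ty": 0, "tz": 0, "turn": 0.117}, {"hand": 1, "tx": 0, "ty": 0, "tz": 0, "turn": 0.117}, {"hand": 1, "tx": 0, "ty": 0, "tz": 0, "turn": 0.117}, {"hand": 1, "tx": 0, "ty": 0, "tz": 0, "turn": 0.117}, {"hand": 1, "tx": 0, "ty": 0, "tz": 0, "turn": 0.117}, {"hand": 1, "tx": 0, "ty": 0, "tz": 0, "turn": 0.117}, {"hand": 1, "tx": 0, "ty": 0, "tz": 0, "turn": 0.117}, {"hand": 1, "tx": 0, "ty": 0, "tz": 0, "turn": 0.117}, {"hand": 1, "tx": 0, "ty": 0, "tz": 0, "turn": 0.117}, {"hand": 1, "tx": 0, "ty": 0, "tz": 0, "turn": 0.117}]'

```text
time: 18.55
eef_pos: [0.4961, -0.3089, 0.2682]
orientation: [[0.873, 0.489, -0.002], [0.489, -0.873, 0.001], [-0.001, -0.002, -1.0]]
force: [0.3, 0.2, -3.1]
finger_gap: 0.239
gripper_force: 60.0
```

```bash
cat > tilt2.py <<'E'
from h import *
import sys,pickle
np.set_printoptions(precision=4,suppress=True)
w=cap('wrist');s=cap('side');o=get_obs();T=o['eef_pos'];R=o['orientation'];print(o['time'],T,o['force'],o['finger_gap'],o['gripper_force'],'yaw',np.degrees(np.arctan2(R[1,0],R[0,0])))
pickle.dump(dict(wrist=w,side=s,o=o),open(sys.argv[1],'wb'))
def est(w,T,R):
    h,sa,v=[a.astype(int) for a in cv2.split(cv2.cvtColor(w['img'],cv2.COLOR_BGR2HSV))]
    m=((h<16)&(sa>115)).astype(np.uint8); X=[];prof=[]
    for r in range(120,232,4):
        u=253
        if not m[r,u]: continue
        a=u
        while a>150 and m[r,a-1]: a-=1
        b=u
        while b<360 and m[r,b+1]: b+=1
        prof.append((r,b-a+1))
        d=.022*w['fx']/(b-a+1); pc=np.array([((a+b)/2-w['cx'])/w['fx'],(r-w['cy'])/w['fy'],1])*d
        X.append(R.T@(w['R'].T@(pc-w['t'])-T))
    X=np.array(X); print(prof[::3])
    mu=np.median(X,0);f=np.polyfit(X[:,0],-X[:,2],1);print('tilt',np.degrees(np.arctan(f[0])),'height of handle over TCP at x=0',f[1])
est(w,T,R)
c=pickle.load(open('c8.pkl','rb'));print('c8:');est(c['wrist'],c['o']['eef_pos'],c['o']['orientation'])
E
python3 tilt2.py c9.pkl
```

```text
18.65 [ 0.4962 -0.3089  0.2682] [-0.4919 -0.2127 -3.2329] 0.247913212825528 59.998987913131714 yaw 29.52210706906986
[(120, 46), (132, 64), (144, 61), (156, 58), (168, 40), (180, 53), (192, 50), (204, 48), (216, 46), (228, 44)]
tilt 28.309484882148656 height of handle over TCP at x=0 0.02665263079960697
c8:
[(120, 66), (132, 63), (144, 60), (156, 58), (168, 56), (180, 53), (192, 50), (204, 33), (216, 46), (228, 44)]
tilt 53.37485103281775 height of handle over TCP at x=0 -0.008981411850732568
```

>>> play_rows --rows '[{"hand": 1, "tx": 0, "ty": 0, "tz": 0, "turn": 0.0975}, {"hand": 1, "tx": 0, "ty": 0, "tz": 0, "turn": 0.0975}, {"hand": 1, "tx": 0.085, "ty": -0.107, "tz": 0, "turn": 0}, {"hand": 1, "tx": 0.14, "ty": -0.18, "tz": 0, "turn": 0}, {"hand": 1, "tx": 0.14, "ty": -0.18, "tz": 0, "turn": 0}, {"hand": 1, "tx": 0.14, "ty": -0.18, "tz": 0, "turn": 0}, {"hand": 1, "tx": 0.14, "ty": -0.18, "tz": 0, "turn": 0}, {"hand": 1, "tx": 0.14, "ty": -0.18, "tz": 0, "turn": 0}, {"hand": 1, "tx": 0.1, "ty": -0.13, "tz": 0.1, "turn": 0}, {"hand": 1, "tx": 0, "ty": 0, "tz": 0.1, "turn": 0}]'

```text
time: 19.9
eef_pos: [0.6232, -0.0475, 0.2282]
orientation: [[0.976, 0.216, 0.0], [0.216, -0.976, 0.001], [0.0, -0.001, -1.0]]
force: [-1.3, -0.0, -3.6]
finger_gap: 0.24
gripper_force: 60.0
```

Run:
```python
from h import *
import pickle
np.set_printoptions(precision=4,suppress=True)
s=cap('side');c=cap('scene');o=get_obs();T=o['eef_pos'];R=o['orientation'];print(o['time'],T,o['force'],'yaw',np.degrees(np.arctan2(R[1,0],R[0,0])))
pickle.dump(dict(side=s,scene=c,o=o),open('c10.pkl','wb'))
im=np.zeros((600,800,3),np.uint8)
im[:600,:400]=cv2.resize(s['img'][120:240,270:350],(400,600),interpolation=cv2.INTER_CUBIC)
im[:600,400:]=cv2.resize(c['img'][130:250,180:260],(400,600),interpolation=cv2.INTER_CUBIC)
t=np.radians(35);X=R[:,0];Z=np.array([0,0,1.]);mx=np.cos(t)*X+np.sin(t)*Z;mz=-np.sin(t)*X+np.cos(t)*Z
G=T+[0,0,.022];A=G-.058*mx
pts={'facebot':A-.04*mz,'facetop':A+.04*mz,'G':G,'knob':A+.155*mx,'peg':np.array([.62,-.05,.147])}
for k,p in pts.items():
    a=proj(s,p)[0];b=proj(c,p)[0];print(k,p,a,b)
    cv2.circle(im,(int((a[0]-270)*5),int((a[1]-120)*5)),5,(255,0,255),2);cv2.circle(im,(int(400+(b[0]-180)*5),int((b[1]-130)*5)),5,(255,0,255),2)
cv2.imwrite('pics/pre.png',im)
```

```text
20.0 [ 0.6203 -0.049   0.2261] [-0.4374 -0.0478 -3.7238] yaw 12.338192196791882
facebot [ 0.5963 -0.0542  0.1822] [306.3048 189.2813] [217.3445 202.9738]
facetop [ 0.5515 -0.064   0.248 ] [294.0993 180.3509] [216.6537 174.2118]
G [ 0.6203 -0.049   0.2481] [314.8195 172.8296] [215.3245 190.6523]
knob [ 0.698  -0.032   0.3033] [339.7487 151.986 ] [212.1236 194.5028]
peg [ 0.62  -0.05   0.147] [312.3558 193.9718] [217.3884 218.0873]
```

View pics/pre.png

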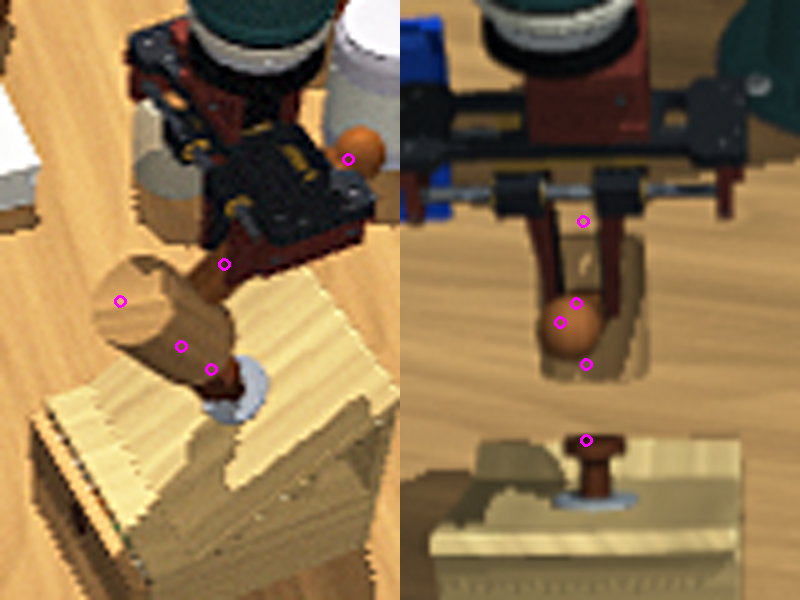

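The picture shows the head over the peg. Its axis runs parallel to the peg's (side crop (135,310) to (220,345), peg at (225,375)), sideways error is under 1 cm, and the peg is still up. Now the blow along the peg's axis.

>>> play_rows --rows '[{"hand": 1, "tx": 0.035, "ty": 0, "tz": 0.061, "turn": 0}, {"hand": 1, "tx": 0.04, "ty": 0, "tz": 0.061, "turn": 0}, {"hand": 1, "tx": 0.057, "ty": 0, "tz": 0.082, "turn": 0}, {"hand": 1, "tx": 0.034, "ty": 0, "tz": 0.05, "turn": 0}, {"hand": 1, "tx": 0, "ty": 0, "tz": 0, "turn": 0}, {"hand": 1, "tx": 0, "ty": 0, "tz": 0, "turn": 0}, {"hand": 1, "tx": 0, "ty": 0, "tz": 0, "turn": 0}, {"hand": 1, "tx": 0, "ty": 0, "tz": 0, "turn": 0}, {"hand": 1, "tx": 0, "ty": 0, "tz": 0, "turn": 0}, {"hand": 1, "tx": 0, "ty": 0, "tz": 0, "turn": 0}]'

```text
time: 21.25
eef_pos: [0.655, -0.0431, 0.1783]
orientation: [[0.978, 0.209, 0.0], [0.209, -0.978, 0.0], [0.0, 0.0, -1.0]]
force: [1.0, -0.1, -3.4]
finger_gap: 0.245
gripper_force: 60.0
```

```bash
python3 tilt2.py c11.pkl | head -3
```

```text
21.35 [ 0.6549 -0.0431  0.1783] [ 0.3121 -0.2885 -2.3112] 0.23907567252987777 59.99782383441925 yaw 12.05168380486612
[(120, 40), (132, 63), (144, 61), (156, 39), (168, 55), (180, 53), (192, 50), (204, 48), (216, 46), (228, 22)]
tilt 50.71973068315429 height of handle over TCP at x=0 -0.005729918797648662
```

>>> play_rows --rows '[{"hand": 1, "tx": -0.057, "ty": 0, "tz": -0.082, "turn": 0}, {"hand": 1, "tx": -0.057, "ty": 0, "tz": -0.082, "turn": 0}, {"hand": 1, "tx": -0.057, "ty": 0, "tz": -0.1, "turn": 0}, {"hand": 1, "tx": 0, "ty": 0, "tz": 0, "turn": 0}, {"hand": 1, "tx": 0, "ty": 0, "tz": 0, "turn": 0}, {"hand": 1, "tx": 0, "ty": 0, "tz": 0, "turn": 0}, {"hand": 1, "tx": 0, "ty": 0, "tz": 0, "turn": 0}, {"hand": 1, "tx": 0, "ty": 0, "tz": 0, "turn": 0}, {"hand": 1, "tx": 0, "ty": 0, "tz": 0, "turn": 0}, {"hand": 1, "tx": 0, "ty": 0, "tz": 0, "turn": 0}]'

```text
time: 22.6
eef_pos: [0.6215, -0.0502, 0.2309]
orientation: [[0.978, 0.209, -0.0], [0.209, -0.978, 0.0], [-0.0, -0.0, -1.0]]
force: [0.6, 0.6, -3.8]
finger_gap: 0.249
gripper_force: 60.0
```

Run:
```python
from h import *
import pickle
np.set_printoptions(precision=4,suppress=True,linewidth=220)
c=cap('scene');s=cap('side');o=get_obs();print(o['time'],o['eef_pos'])
pickle.dump(dict(scene=c,side=s,o=o),open('c12.pkl','wb'))
n=np.array([-.574*.978,-.574*.208,.819]);p=np.array([.62,-.05,.147])
for q in (0,.012,.024): print(q,'scene',proj(c,p-n*q)[0],'side',proj(s,p-n*q)[0])
for nm,pk in (('before',pickle.load(open('c10.pkl','rb'))),('now',dict(scene=c,side=s))):
    for k,(x0,y0,x1,y1) in dict(scene=(205,210,232,236),side=(300,184,328,212)).items():
        h,sa,v=[a.astype(int) for a in cv2.split(cv2.cvtColor(pk[k]['img'],cv2.COLOR_BGR2HSV))]
        m=((h<11)&(sa>140)&(v<110))[y0:y1,x0:x1]; y,x=np.nonzero(m); print(nm,k,len(y),'x',x.min()+x0,x.max()+x0,'y',y.min()+y0,y.max()+y0)
```

```text
22.7 [ 0.6215 -0.0503  0.231 ]
0 scene [217.3884 218.0873] side [312.3558 193.9718]
0.012 scene [217.4757 222.3335] side [314.0098 195.1749]
0.024 scene [217.5628 226.5722] side [315.6411 196.3614]
before scene 49 x 214 223 y 218 228
before side 32 x 309 318 y 193 199
now scene 34 x 214 224 y 226 229
now side 50 x 311 320 y 192 201
```

The peg head dropped from row 218 to row 226 in the scene view, which matches the predicted home position of 226.6. I'll carry the mallet back to the mat.

>>> play_rows --rows '[{"hand": 1, "tx": 0, "ty": 0, "tz": -0.1, "turn": 0}, {"hand": 1, "tx": 0, "ty": 0, "tz": -0.1, "turn": 0}, {"hand": 1, "tx": -0.126, "ty": 0.162, "tz": 0, "turn": 0}, {"hand": 1, "tx": -0.126, "ty": 0.162, "tz": 0, "turn": 0}, {"hand": 1, "tx": -0.126, "ty": 0.162, "tz": 0, "turn": 0}, {"hand": 1, "tx": -0.126, "ty": 0.162, "tz": 0, "turn": 0}, {"hand": 1, "tx": -0.126, "ty": 0.162, "tz": 0, "turn": 0}, {"hand": 1, "tx": -0.126, "ty": 0.162, "tz": 0, "turn": 0}, {"hand": 1, "tx": -0.126, "ty": 0.162, "tz": 0, "turn": 0}, {"hand": 1, "tx": 0, "ty": 0, "tz": 0, "turn": -0.1}]'

```text
time: 23.95
eef_pos: [0.495, -0.3117, 0.2711]
orientation: [[0.933, 0.359, -0.0], [0.359, -0.933, -0.001], [-0.001, 0.001, -1.0]]
force: [0.6, 0.1, -2.8]
finger_gap: 0.246
gripper_force: 60.0
```

>>> play_rows --rows '[{"hand": 1, "tx": 0, "ty": 0, "tz": 0, "turn": -0.117}, {"hand": 1, "tx": 0, "ty": 0, "tz": 0, "turn": -0.117}, {"hand": 1, "tx": 0, "ty": 0, "tz": 0, "turn": -0.117}, {"hand": 1, "tx": 0, "ty": 0, "tz": 0, "turn": -0.117}, {"hand": 1, "tx": 0, "ty": 0, "tz": 0, "turn": -0.117}, {"hand": 1, "tx": 0, "ty": 0, "tz": 0, "turn": -0.117}, {"hand": 1, "tx": 0, "ty": 0, "tz": 0, "turn": -0.117}, {"hand": 1, "tx": 0, "ty": 0, "tz": 0, "turn": -0.117}, {"hand": 1, "tx": 0, "ty": 0, "tz": 0, "turn": -0.117}, {"hand": 1, "tx": 0, "ty": 0, "tz": 0, "turn": -0.117}]'

```text
time: 25.2
eef_pos: [0.4961, -0.3088, 0.271]
orientation: [[-0.598, 0.802, -0.0], [0.802, 0.598, 0.0], [0.0, -0.0, -1.0]]
force: [-0.5, 1.2, -3.8]
finger_gap: 0.241
gripper_force: 60.0
```

>>> play_rows --rows '[{"hand": 1, "tx": 0, "ty": 0, "tz": 0, "turn": -0.0935}, {"hand": 1, "tx": 0, "ty": 0, "tz": 0, "turn": -0.0935}, {"hand": 1, "tx": 0, "ty": 0, "tz": 0, "turn": -0.0935}, {"hand": 1, "tx": 0, "ty": 0, "tz": 0, "turn": -0.0935}, {"hand": 1, "tx": 0, "ty": 0, "tz": 0.25, "turn": 0}, {"hand": 1, "tx": 0, "ty": 0, "tz": 0.25, "turn": 0}, {"hand": 1, "tx": 0, "ty": 0, "tz": 0.25, "turn": 0}, {"hand": 1, "tx": 0, "ty": 0, "tz": 0.15, "turn": 0}, {"hand": 1, "tx": 0, "ty": 0, "tz": 0.07, "turn": 0}, {"hand": 1, "tx": 0, "ty": 0, "tz": 0.03, "turn": 0}]'

```text
time: 26.45
eef_pos: [0.4965, -0.3091, 0.0709]
orientation: [[-0.94, 0.342, -0.0], [0.342, 0.94, 0.0], [0.0, -0.0, -1.0]]
force: [-0.5, 0.3, -3.1]
finger_gap: 0.242
gripper_force: 60.0
```

```bash
sed -i 's/^est(w,T,R)/est(w,T,R);sys.exit()/' tilt2.py; python3 tilt2.py c13.pkl
```

```text
26.55 [ 0.4968 -0.3093  0.0715] [ 0.7129 -0.504  -3.1413] 0.2460797396274371 59.997623562812805 yaw 160.0116730472837
[(120, 61), (132, 63), (144, 61), (156, 58), (168, 56), (180, 54), (192, 50), (204, 48), (216, 46), (228, 44)]
tilt 51.619067949303826 height of handle over TCP at x=0 -0.002211607368224224
```

>>> play_rows --rows '[{"hand": 1, "tx": 0, "ty": 0, "tz": 0.012, "turn": 0}, {"hand": 1, "tx": 0.025, "ty": 0, "tz": 0.015, "turn": 0}, {"hand": 1, "tx": 0.025, "ty": 0, "tz": 0.016, "turn": 0}, {"hand": 1, "tx": 0.04, "ty": 0, "tz": 0.031, "turn": 0}, {"hand": 1, "tx": 0.036, "ty": 0, "tz": 0.036, "turn": 0}, {"hand": 1, "tx": 0.032, "ty": 0, "tz": 0.039, "turn": 0}, {"hand": 1, "tx": 0.028, "ty": 0, "tz": 0.042, "turn": 0}, {"hand": 1, "tx": 0.012, "ty": 0, "tz": 0.023, "turn": 0}, {"hand": 1, "tx": 0.011, "ty": 0, "tz": 0.022, "turn": 0}, {"hand": 1, "tx": 0, "ty": 0, "tz": 0, "turn": 0}]' --force 4

```text
time: 27.8
eef_pos: [0.4578, -0.2949, 0.0238]
orientation: [[-0.94, 0.342, 0.001], [0.342, 0.94, -0.001], [-0.001, -0.0, -1.0]]
force: [0.3, 0.7, 0.4]
finger_gap: 0.252
gripper_force: 4.0
```

```bash
python3 tilt2.py c14.pkl
python3 - <<'E'
from h import *
import pickle
a=pickle.load(open('c7.pkl','rb'));b=pickle.load(open('c14.pkl','rb'));
# head region match in side view against the original standing mallet
t=a['side']['img'][274:302,294:312]; r=cv2.matchTemplate(b['side']['img'][255:325,275:335],t,cv2.TM_CCOEFF_NORMED);print(cv2.minMaxLoc(r),'orig at (19,19)')
E
```

```text
27.9 [ 0.4581 -0.2951  0.024 ] [ 0.7346  0.7001 -0.6263] 0.2501471235902297 3.998740576207638 yaw 160.00661538916552
[(120, 45), (132, 33), (144, 44), (156, 44), (168, 44), (180, 42), (192, 42), (204, 27), (216, 42)]
tilt 33.05012075906687 height of handle over TCP at x=0 -0.007609448731300548
(-0.7903483510017395, 0.8846980929374695, (27, 42), (17, 20)) orig at (19,19)
```

The handle is level and the head is within 2 px of where it stood originally. I'll release and lift clear.

>>> play_rows --rows '[{"hand": 0.3, "tx": 0, "ty": 0, "tz": 0, "turn": 0}, {"hand": 0.1, "tx": 0, "ty": 0, "tz": 0, "turn": 0}, {"hand": -0.2, "tx": 0, "ty": 0, "tz": 0, "turn": 0}, {"hand": -0.4, "tx": 0, "ty": 0, "tz": 0, "turn": 0}, {"hand": -0.6, "tx": 0, "ty": 0, "tz": 0, "turn": 0}, {"hand": -0.6, "tx": 0, "ty": 0, "tz": 0, "turn": 0}, {"hand": -0.6, "tx": 0, "ty": 0, "tz": -0.1, "turn": 0}, {"hand": -0.6, "tx": 0, "ty": 0, "tz": -0.2, "turn": 0}, {"hand": -0.6, "tx": 0, "ty": 0, "tz": -0.25, "turn": 0}, {"hand": -0.6, "tx": 0, "ty": 0, "tz": -0.25, "turn": 0}]'

```text
time: 29.15
eef_pos: [0.4567, -0.2944, 0.1852]
orientation: [[-0.94, 0.342, -0.001], [0.342, 0.94, 0.0], [0.001, 0.0, -1.0]]
force: [0.1, -0.7, 0.0]
finger_gap: 0.798
gripper_force: 0.0
```

>>> play_rows --rows '[{"hand": -0.6, "tx": 0.1, "ty": 0.15, "tz": -0.1, "turn": 0}, {"hand": -0.6, "tx": 0.1, "ty": 0.2, "tz": 0, "turn": 0}, {"hand": -0.6, "tx": 0, "ty": 0.2, "tz": 0, "turn": 0}, {"hand": -0.6, "tx": 0, "ty": 0.2, "tz": 0, "turn": 0}, {"hand": -0.6, "tx": 0, "ty": 0.1, "tz": 0, "turn": 0}, {"hand": -0.6, "tx": 0, "ty": 0, "tz": 0, "turn": 0}, {"hand": -0.6, "tx": 0, "ty": 0, "tz": 0, "turn": 0}, {"hand": -0.6, "tx": 0, "ty": 0, "tz": 0, "turn": 0}, {"hand": -0.6, "tx": 0, "ty": 0, "tz": 0, "turn": 0}, {"hand": -0.6, "tx": 0, "ty": 0, "tz": 0, "turn": 0}]'

```text
time: 30.4
eef_pos: [0.4774, -0.1216, 0.2038]
orientation: [[-0.939, 0.343, -0.0], [0.343, 0.939, -0.0], [0.0, -0.0, -1.0]]
force: [0.6, -0.0, -0.5]
finger_gap: 0.803
gripper_force: 0.0
```

Run:
```python
from h import *
import pickle
np.set_printoptions(precision=4,suppress=True)
s=cap('side');c=cap('scene');o=get_obs();print(o['time'],o['eef_pos'],o['force'],o['finger_gap'])
pickle.dump(dict(side=s,scene=c),open('c15.pkl','wb'))
a=pickle.load(open('c4.pkl','rb'))['side']['img'];c0=pickle.load(open('c0.pkl','rb'))
def loc(A,B,box,n):
    x0,y0,x1,y1=box;r=cv2.matchTemplate(B[y0-15:y1+15,x0-15:x1+15],A[y0:y1,x0:x1],cv2.TM_CCOEFF_NORMED);_,v,_,l=cv2.minMaxLoc(r);print(n,round(v,3),'shift',l[0]-15,l[1]-15)
loc(a,s['img'],(291,272,312,303),'mallet head');loc(a,s['img'],(243,274,262,290),'knob')
# head edges left/right columns in side and scene: vertical head sides
for n,b in dict(case=(240,128,278,166),cup=(346,254,368,280),bowl=(345,303,386,340),brush=(265,330,337,360)).items(): loc(c0['side']['img'],s['img'],b,n)
for n,b in dict(jar=(310,256,342,298),skittle=(392,235,418,276),case=(322,220,380,260),mallet=(128,180,186,228)).items(): loc(c0['scene']['img'],c['img'],b,n)
h,sa,v=[x.astype(int) for x in cv2.split(cv2.cvtColor(c['img'],cv2.COLOR_BGR2HSV))]
m=((h<11)&(sa>140)&(v<110))[210:236,205:232];y,x=np.nonzero(m);print('peg rows',y.min()+210,y.max()+210)
```

```text
30.5 [ 0.4775 -0.1214  0.2038] [ 0.2703 -0.4841  1.0032] 0.7962840654617032
mallet head 0.912 shift -2 1
knob 0.601 shift 15 1
case 0.386 shift 0 0
cup 0.998 shift 0 0
bowl 0.999 shift 0 0
brush 0.668 shift 0 0
jar 1.0 shift 0 0
skittle 1.0 shift 0 0
case 1.0 shift 0 0
mallet 0.432 shift 0 -1
peg rows 226 229
```

```bash
python3 -c "
from h import *
print(workorder.job_done())"
```

```text
the job is handed in; nothing more can be done
None
```

The job is handed in, with no verdict returned: the tray is shut, one brisk blow drove the peg home, the mallet stands released on the mat within about 5 mm of where it was, and the bystanders show no shift in the final images.

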